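Sort the washed spoons into the drawer by size and shut it

TASK

Put the three washed spoons from the grey tray away in the open drawer, each lying flat in the lane made to its own length (longest spoon in the longest lane, shortest in the shortest), with the handle towards the drawer's front; lay them down rather than dropping them from up high. Then push the drawer fully home, past its catch, without slamming it. Leave the salt shaker, the tumbler and the roll of labels where they stand.

Things in the scene. Friction and masses are not known exactly. Their poses are not given: they have to be found in the camera images.
- spoon_small: the small one of three look-alike spoons (teal riveted handle, steel bowl), 105 mm long; starts on the grey tray. Origin: underside at mid-length; x runs towards the bowl's tip, z up. Handle 13 mm wide, 9 mm thick, from the butt to 13 mm past the origin: grip across it at the origin, where it balances. Bowl about 21 mm wide
- spoon_small_tip (a point): tip of the bowl of the small spoon, at half its thickness (4.5 mm up)
- spoon_small_butt (a point): butt of the handle of the small spoon, at half its thickness (4.5 mm up)
- lane_small (a point): middle of the floor of the small spoon's lane, the right one seen from the robot; inside 120 mm long (x) and 66 mm wide (y), floor 13 mm above the table, dividers 22 mm high, at its near end the drawer's front panel (top 74 mm above the table). x points into the unit (the way the drawer closes), y left, z up; moves with the drawer
- spoon_medium: the medium one of three look-alike spoons (teal riveted handle, steel bowl), 135 mm long; starts on the grey tray. Origin: underside at mid-length; x runs towards the bowl's tip, z up. Handle 13 mm wide, 9 mm thick, from the butt to 16 mm past the origin: grip across it at the origin, where it balances. Bowl about 27 mm wide
- spoon_medium_tip (a point): tip of the bowl of the medium spoon, at half its thickness (4.5 mm up)
- spoon_medium_butt (a point): butt of the handle of the medium spoon, at half its thickness (4.5 mm up)
- lane_medium (a point): middle of the floor of the medium spoon's lane, the middle one seen from the robot; inside 150 mm long (x) and 66 mm wide (y), floor 13 mm above the table, dividers 22 mm high, at its near end the drawer's front panel (top 74 mm above the table). x points into the unit (the way the drawer closes), y left, z up; moves with the drawer
- spoon_large: the large one of three look-alike spoons (teal riveted handle, steel bowl), 165 mm long; starts on the grey tray. Origin: underside at mid-length; x runs towards the bowl's tip, z up. Handle 13 mm wide, 9 mm thick, from the butt to 20 mm past the origin: grip across it at the origin, where it balances. Bowl about 33 mm wide
- spoon_large_tip (a point): tip of the bowl of the large spoon, at half its thickness (4.5 mm up)
- spoon_large_butt (a point): butt of the handle of the large spoon, at half its thickness (4.5 mm up)
- lane_large (a point): middle of the floor of the large spoon's lane, the left one seen from the robot; inside 180 mm long (x) and 66 mm wide (y), floor 13 mm above the table, dividers 22 mm high, at its near end the drawer's front panel (top 74 mm above the table). x points into the unit (the way the drawer closes), y left, z up; moves with the drawer
- drawer (a joint): slide of the wide wooden-fronted drawer of the low dark unit: metres open; 0 = fully home, front against the unit, held by a sprung roller catch whose resistance (about 5 N) is felt over the last 15 mm; about 0.2 at the start. The unit is fixed: 245 mm deep, 228 mm wide, 82 mm high
- drawer_front (a point): middle of the outer edge of the steel pull on the drawer's front, 67 mm above the table: the pull is a 130 mm wide lip that stands out 14 mm from the top of the front panel (panel 228 mm wide, from 8 to 74 mm above the table). Same axes as the lanes: push along +x to close
- wash_tray: grey tray that holds the washed spoons, 274 x 274 mm, floor 3 mm thick, rim 26 mm high and 3 mm thick; origin: centre of its underside
- salt_shaker: salt shaker, 44 mm in diameter, 90 mm high, standing behind the tray; origin: centre of its foot; not to be disturbed
- tumbler: ribbed tumbler with a drinking straw, 80 mm in diameter, 180 mm high, standing behind the tray; origin: centre of its foot; not to be disturbed
- label_roll: cream roll of labels lying flat, 58 mm in diameter, 28 mm high, left of the drawer; origin: centre of its underside; not to be disturbed
There are look-alikes about, which are no part of the job. What is shaped like the spoon_medium but brown or red is not meant.

How it is judged:
By the outcome, as a careful person would: the job done as asked, in the order asked, and still so for the second after the job is handed in, with the robot touching nothing.
It also fails if it takes over 70 s, if anything falls off the work surface, if the arm or the gripper's body presses on something with over 40 N, if the wrist force passes 120 N, or if a joint passes its speed limit or range.

ROBOT

A 6-joint arm with a two-finger parallel gripper is mounted at the origin on a cart in front of the work surface, level with it; the furniture and walls round the work are solid. World frame = base frame: x ahead of the robot, y to its left, z up, the work surface at z = 0. Lengths are in m, angles in degrees, forces in N, time in s.
With the tool pointing down it reaches from about 0.35 to 0.875 m from the base axis. Payload 4.2 kg.
Tool frame: the origin (TCP) lies on the centre line of the jaws, within the pads' length; the fingertips stand 17 mm ahead of it and the grasp point (between the pads) lies 2 mm behind it (tips_ahead is the distance from the TCP to the fingertips, in m); z points along the fingers, x is the direction in which the jaws open and shut, and the axes are right-handed (so a half turn about z gives the same grasp; the last joint's range is limited). The gripper opens to 87 mm and grips with 3 to 60 N. Pads are 19 mm wide; open, the fingers measure 117 mm over their backs; the gripper's body (75 mm by 190 mm) begins 51 mm behind the grasp point.
Start: joints at [-55.084, 22.042, 0.453, 0, -68.411, -14.817], TCP at [0.215, -0.587, 0.24] pointing down, gripper open.
Joint ranges: [-179.83, 179.83], [-69.29, 118.12], [-61.27, 80.66], [-181.25, 117.63], [-171.15, -9.14], [-177.46, 177.46]. Speed limits (degrees/s): [159.86, 159.86, 180, 180, 180, 180].

INTERFACE

Orientations are given as a 3x3 rotation matrix whose columns are the frame's x, y, z axes.
In Python, from station import sense, capture, camera_info, finish_job, boxes_of, spot_point, tips_ahead gives the robot as it stands. The module is installed in compiled form; this text tells all that it offers.
- The arm moves only by the tool carry_out, never from a script. Its arguments are lists of equal length, an entry for each row: "delta_pos": the shift along the tool's x, y, z scaled (see below), a list of three; "spin": the turn about the tool's z scaled (see below); "gripper": the opening in per cent of the stroke, from 0 (shut) to 100 (fully open). In form: {"delta_pos": [[x, y, z], ...], "spin": [spin, ...], "gripper": [gripper, ...]}. A call has 1 to 12 rows; each row is the pose to reach, as a shift and turn from the pose commanded when the call began, along the tool's axes at that moment; what a row does not reach only later rows make up. The controller multiplies each number of a shift by 0.1 m and each number of a turn by pi/4 rad. A row lasts 1/8 s, in which the tool goes at most 62.5 mm and 10.7 degrees, less where a joint would pass 70% of its speed; a pose out of reach is approached as far as the arm can. A call with a number of a shift or a turn outside -1 to 1 is refused whole. A call with a gripper value outside its range is refused whole. The fingers move at their own pace and stop on an object; the grip force is fixed at half the most. Time passes only in rows, so rows that repeat a pose let the fingers close. It gives the time, the measured TCP pose, the force and the opening at its end, in the units of the state.
- sense(): the state, without advancing time (a new reading comes with each control period).
- capture(name): name is "scene" or "top" or "wrist"; returns the picture (480x640x3 uint8, red, green, blue); there is no depth.
- camera_info(name): a dict with "fov_y" (degrees; the focal length in pixels is half the picture's height over the tangent of half this angle, whatever the lens; pixels are square), "cx", "cy" (the principal point, pixels), "origin" and "rotation" of the camera in the world. Camera axes: x right, y down, z forward; pixel columns grow to the right and rows downward; lengths in m; the calibration is good to about 2 mm. A picture is of the moment at which its call begins: read the wrist's pose just before it. camera_info takes no time and is no camera call; for the wrist camera it gives the pose at the moment of the call.
- finish_job(): hands the job in, once; it reports no verdict.
Trained networks look in the newest picture that a camera, given by its name, has taken for a name from the list of things; names that differ only in an ending like _2 or _b are one class to them, and where a whole thing is asked for, a point or a joint stands for the part that bears it (a point fixed in the world has none). Each returns a list of dicts, best first, with "p" (0 to 1); they miss things now and then, are a little off and sometimes report something else, mostly with a low value. They report only what shows in the picture. A call takes as long as a camera call. They do not tell look-alikes from the thing itself.
- boxes_of(camera, query): "centre" ([x, y, z] in m, in world coordinates, good to about 4 mm: the middle of the surface that is visible of it).
- spot_point(camera, query): "centre" ([x, y, z] in m, in world coordinates, good to about 4 mm: a listed point, or the origin of a listed thing).
The state is a dict: "time_s": time; "joints": joint angles; "joint_velocities": joint speeds; "effort": joint torques, N m; "tcp_pos": TCP position; "ee_rot": TCP orientation; "wrist_force": force on the tool from outside, world axes, zero at the start; "moment": the same for the moment, N m; "gripper_width": opening from 0.0 (shut) to 1.0 (fully open).
Only numpy, scipy, OpenCV 4.12 (cv2) and the standard library are available. Lean on these libraries where they do the work, as an engineer would, in place of code of your own. Each camera call takes 0.05 s, during which the arm holds its last target. There are 200 camera calls.

## Working session

There is one attempt and no reset: what is moved stays moved. The work goes in short steps, Python scripts to look and compute and a tool call to move; the robot and the scene stay as the last step left them, time stands still between calls to the robot, and variables do not carry over. Pictures are saved under pics/ and viewed, and the job is handed in when it is done.

Besides the shell and the picture viewer there is one more tool, called after "Request:" by a JSON object that holds its "op" and its "data", one argument or row to a line. carry_out: Moves the arm, as the interface text tells. Its arguments: {"type":"object","properties":{"delta_pos":{"type":"array","items":{"type":"array","items":{"type":"number","minimum":-1,"maximum":1}}},"spin":{"type":"array","items":{"type":"number","minimum":-1,"maximum":1}},"gripper":{"type":"array","items":{"type":"number"}}},"required":["delta_pos","spin","gripper"]}

```bash
mkdir -p pics; python3 - <<'E'
from station import *
import cv2
s=sense();print(s['tcp_pos'],s['ee_rot'],s['time_s'],tips_ahead)
for c in ('scene','top'):
    im=capture(c);cv2.imwrite(f'pics/{c}0.png',im[:,:,::-1])
    i=camera_info(c);print(c,i)
for q in ['spoon_small','spoon_medium','spoon_large','lane_small','lane_medium','lane_large','drawer_front','wash_tray','salt_shaker','tumbler','label_roll']:
    for c in ('top','scene'):
        print(q,c,[(r['p'],[round(v,3) for v in r['centre']]) for r in spot_point(c,q)][:5])
for q in ['spoon_small','spoon_medium','spoon_large']:
  for e in('_tip','_butt'):
        print(q+e,[(r['p'],[round(v,3) for v in r['centre']]) for r in spot_point('top',q+e)][:5])
print(sense()['time_s'])
E
```

```text
[ 0.21460736 -0.58639817  0.23845454] [[-3.43470576e-01  9.39163031e-01 -8.74127993e-04]
 [ 9.39160858e-01  3.43471666e-01  2.02446321e-03]
 [ 2.20153920e-03 -1.25603251e-04 -9.99997569e-01]] 0.0 0.017
scene {'fov_y': 54.101497549765085, 'cx': 310.65499358699475, 'cy': 240.97092551847786, 'origin': array([-0.19318134, -0.62290555,  0.51966118]), 'rotation': array([[ 0.64200183, -0.2821857 ,  0.7128849 ],
       [-0.76657809, -0.25304151,  0.59019322],
       [ 0.01384538, -0.92538707, -0.37877049]])}
top {'fov_y': 51.56438559094933, 'cx': 325.58542590318046, 'cy': 242.58471075870622, 'origin': array([0.43313825, 0.02488651, 1.2624068 ]), 'rotation': array([[ 0.00547267, -0.98960334,  0.14371944],
       [-0.99996602, -0.00630172, -0.00531397],
       [ 0.0061644 , -0.14368548, -0.98960421]])}
spoon_small top [(0.65, [0.457, -0.195, 0.006])]
spoon_small scene [(0.73, [0.456, -0.189, 0.003])]
spoon_medium top [(0.89, [0.462, -0.354, 0.007]), (0.54, [0.843, -0.141, 0.002]), (0.52, [0.393, -0.038, 0.002])]
spoon_medium scene [(0.91, [0.393, -0.032, -0.002]), (0.52, [0.842, -0.144, 0.0]),
[... 787 characters left out ...]
 [0.715, -0.097, 0.002]), (0.54, [0.398, -0.351, 0.009])]
tumbler top [(0.59, [0.714, -0.237, 0.002])]
tumbler scene [(0.85, [0.719, -0.233, 0.001])]
label_roll top [(0.88, [0.472, 0.401, 0.006])]
label_roll scene [(0.7, [0.469, 0.4, 0.001])]
spoon_small_tip [(0.73, [0.716, -0.24, 0.005]), (0.62, [0.51, -0.181, 0.007])]
spoon_small_butt [(0.6, [0.406, -0.199, 0.005])]
spoon_medium_tip [(0.89, [0.532, -0.361, 0.006]), (0.81, [0.355, 0.025, 0.005]), (0.67, [0.783, -0.115, 0.004])]
spoon_medium_butt [(0.76, [0.428, -0.085, 0.007]), (0.69, [0.395, -0.353, 0.006]), (0.63, [0.904, -0.172, 0.006])]
spoon_large_tip [(0.93, [0.568, -0.265, 0.005])]
spoon_large_butt [(0.84, [0.403, -0.28, 0.003])]
1.5
```

View pics/top0.png

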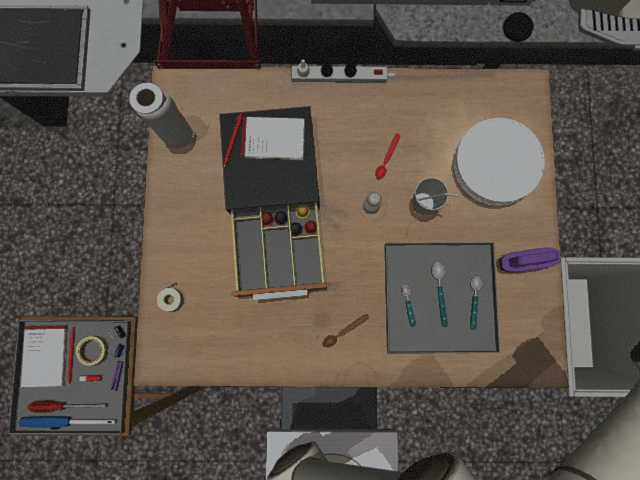

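View pics/scene0.png

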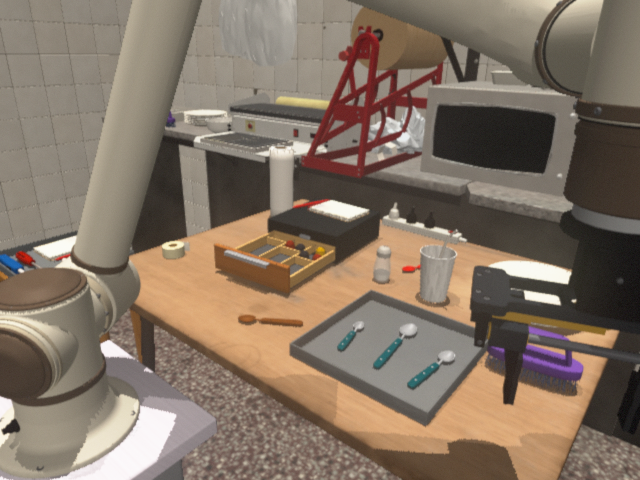

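The top view shows three teal spoons on the tray: small at (408,305), large at (441,295) and medium at (475,302). The drawer lanes are below the unit at (250,255), (277,258) and (307,263), with a slight yaw. The brown spoon at (345,331) and the red one at (388,157) are decoys.

```bash
cat > h.py <<'E'
from station import *
import numpy as np, cv2
def ray(c,px,z,i=None):
    i=i or camera_info(c); f=240/np.tan(np.radians(i['fov_y'])/2)
    d=i['rotation']@np.array([(px[0]-i['cx'])/f,(px[1]-i['cy'])/f,1]); o=i['origin']
    return o+d*(z-o[2])/d[2]
def proj(c,p,i=None):
    i=i or camera_info(c); f=240/np.tan(np.radians(i['fov_y'])/2)
    q=i['rotation'].T@(np.array(p)-i['origin']); return q[:2]/q[2]*f+[i['cx'],i['cy']]
def go(p,yaw=None):
    """shift (world->tool, units) and spin to put jaws across a spoon of yaw (deg)"""
    s=sense();R=s['ee_rot'];d=R.T@(np.array(p)-s['tcp_pos'])/0.1
    cur=np.degrees(np.arctan2(R[1,0],R[0,0]))-90
    print('tcp',s['tcp_pos'].round(4),'yaw',round(cur,2),'shift',d.round(3),'spin',None if yaw is None else round((cur-yaw)/45,3),'F',np.round(s['wrist_force'],1),'w',s['gripper_width'],'t',s['time_s'])
E
python3 - <<'E'
from h import *
im=capture('top')[190:310,215:345,::-1]
cv2.imwrite('pics/crop1.png',cv2.resize(im,None,fx=6,fy=5,interpolation=cv2.INTER_CUBIC)[:600,:780])
im=capture('top')[240:360,380:500,::-1]
cv2.imwrite('pics/crop2.png',cv2.resize(im,None,fx=5,fy=5,interpolation=cv2.INTER_CUBIC))
go([.488,-.272,.15],5)
E
```

```text
tcp [ 0.2148 -0.5869  0.2395] yaw 20.1 shift [2.018 3.648 0.895] spin 0.336 F [-0.3  0.5 -0.6] w 1.0007338174884446 t 1.6
```

View pics/crop1.png

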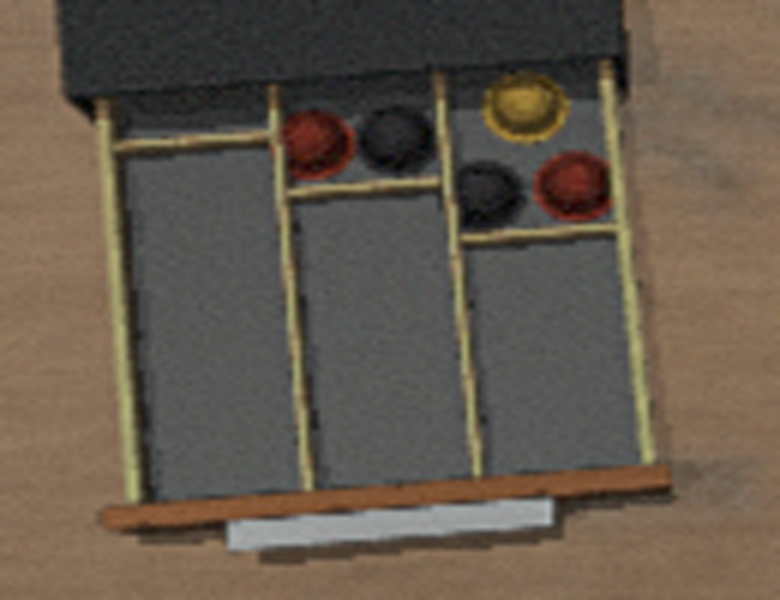

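View pics/crop2.png

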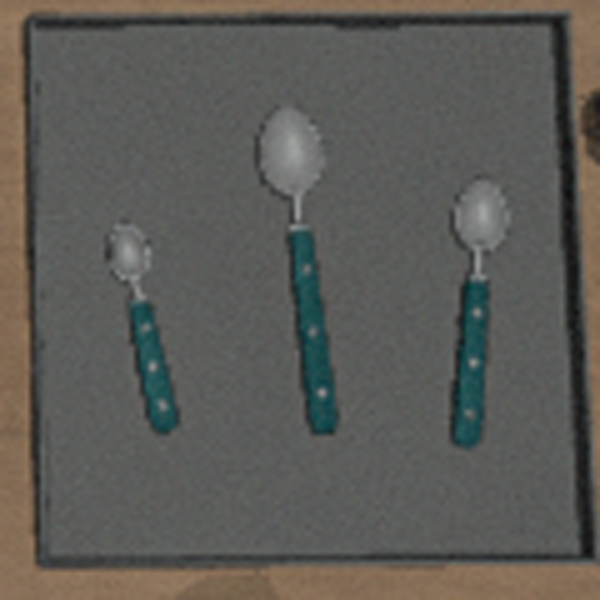

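Crop 1 shows the empty lanes, with the panel's top edge running from (103,508) to (668,468). Crop 2 shows tips and butts: small (126,224)-(164,432), large (287,104)-(323,433), medium (483,180)-(466,446).

```bash
python3 - <<'E'
from h import *
A=lambda x,y,z:ray('top',(215+x/6-.5,190+y/5-.5),z)
B=lambda x,y:ray('top',(380+x/5-.5,240+y/5-.5),.0075)
def yaw(v):return np.degrees(np.arctan2(v[1],v[0]))
for n,a,b in (('panel',A(668,468,.074),A(103,508,.074)),('pull',A(552,524,.067),A(230,548,.067)),('bar',A(617,230,.03),A(462,240,.03)),('unit',A(625,60,.082),A(62,98,.082))):
    print(n,a.round(4),b.round(4),np.linalg.norm(b-a).round(4),yaw(b-a)-90)
# floor corners z~.013 : large lane
for n,P in dict(large=[(150,498),(298,490),(124,155),(270,146)],med=[(318,487),(468,477),(292,200),(440,190)],small=[(488,474),(640,464),(462,245),(612,236)]).items():
    q=np.array([A(*p,.013) for p in P]);print(n,q.mean(0).round(4))
for n,t,b in (('small',(126,224),(164,432)),('large',(287,104),(323,433)),('medium',(483,180),(466,446))):
    t,b=B(*t),B(*b);print(n,((t+b)/2).round(4),np.linalg.norm(t-b).round(4),yaw(t-b).round(2))
E
```

```text
panel [0.5079 0.0174 0.074 ] [0.4876 0.2414 0.074 ] 0.225 5.18497123789453
pull [0.4813 0.0635 0.067 ] [0.4692 0.1916 0.067 ] 0.1287 5.419163762698432
bar [0.63   0.0391 0.03  ] [0.6245 0.1039 0.03  ] 0.065 4.853314751401399
unit [0.7053 0.0359 0.082 ] [0.6849 0.263  0.082 ] 0.228 5.131060430997948
large [0.5852 0.2104 0.013 ]
med [0.5771 0.139  0.013 ]
small [0.569  0.0668 0.013 ]
small [ 0.4585 -0.1907  0.0075] 0.1049 9.42
large [ 0.4892 -0.2719  0.0075] 0.1655 4.7
medium [ 0.4671 -0.3567  0.0075] 0.1336 -5.83
```

Request:
{"op": "carry_out", "data": {
  "delta_pos": [
    [0.3,0.6,0],
    [0.6,0.9,0],
    [0.8,1,0.1],
    [0.8,1,0.1]
  ],
  "spin": [0.1,0.2,0.33,0.33],
  "gripper": [60,40,40,40]
}}

```text
time_s: 2.1
tcp_pos: [0.2813, -0.476, 0.2294]
ee_rot: [[-0.094, 0.996, -0.001], [0.996, 0.094, 0.001], [0.001, -0.001, -1.0]]
wrist_force: [-0.5, -0.8, -0.5]
gripper_width: 0.63
```

Request:
{"op": "carry_out", "data": {
  "delta_pos": [
    [0.4,0.5,0.2],
    [0.61,0.75,0.43]
  ],
  "spin": [0,0],
  "gripper": [40,40]
}}

```text
time_s: 2.35
tcp_pos: [0.3519, -0.4103, 0.1872]
ee_rot: [[-0.092, 0.996, 0.003], [0.996, 0.092, -0.002], [-0.002, 0.002, -1.0]]
wrist_force: [0.9, -0.0, -0.1]
gripper_width: 0.436
```

Request:
{"op": "carry_out", "data": {
  "delta_pos": [
    [0.4,0.5,0.2],
    [0.61,0.75,0.43]
  ],
  "spin": [0,0],
  "gripper": [40,40]
}}

```text
time_s: 2.6
tcp_pos: [0.4218, -0.3422, 0.1438]
ee_rot: [[-0.094, 0.996, 0.002], [0.996, 0.094, -0.002], [-0.002, 0.002, -1.0]]
wrist_force: [1.1, -0.6, -0.1]
gripper_width: 0.401
```

Request:
{"op": "carry_out", "data": {
  "delta_pos": [
    [0.4,0.5,0.2],
    [0.61,0.75,0.43],
    [0.61,0.75,0.43],
    [0.61,0.75,0.43]
  ],
  "spin": [0,0.01,0.02,0.02],
  "gripper": [40,40,40,40]
}}

```text
time_s: 3.1
tcp_pos: [0.4888, -0.2756, 0.1008]
ee_rot: [[-0.076, 0.997, 0.0], [0.997, 0.076, -0.001], [-0.001, 0.0, -1.0]]
wrist_force: [0.2, 0.3, 0.1]
gripper_width: 0.402
```

```bash
cat > w.py <<'E'
import sys
from h import *
# w.py name [query...]: wrist picture with the TCP-axis and spoon ends
i=camera_info('wrist');im=capture('wrist')[:,:,::-1].copy();s=sense()
for q in sys.argv[2:]:
    for r in spot_point('wrist',q)[:3]:
        print(q,r['p'],r['centre'].round(4) if hasattr(r['centre'],'round') else r['centre'])
p=s['tcp_pos'].copy();p[2]=.0075;u=proj('wrist',p,i);print('tcp floor px',u)
cv2.drawMarker(im,(int(u[0]),int(u[1])),(0,0,255),0,20)
cv2.imwrite(f'pics/{sys.argv[1]}.png',im);go(p)
E
python3 w.py w1 spoon_large spoon_large_tip spoon_large_butt
```

```text
spoon_large 0.56 [0.4838, -0.2752, 0.0037]
spoon_large_tip 0.85 [0.571, -0.262, 0.0111]
spoon_large_butt 0.64 [0.4057, -0.2799, 0.0065]
tcp floor px [317.35767492 254.72480936]
tcp [ 0.4883 -0.2757  0.1014] yaw 4.27 shift [-0.     0.001  0.939] spin None F [ 0.2 -0.4 -0. ] w 0.39867341511107063 t 3.3
```

View pics/w1.png

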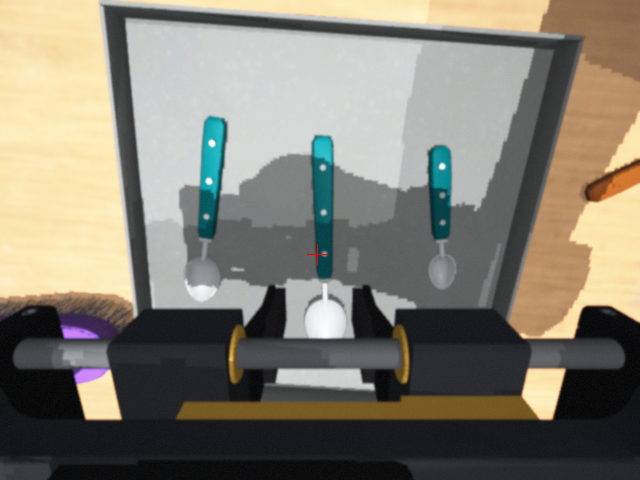

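The wrist view shows the large spoon's handle running from (322,137) to (325,278). The jaw centre at (317,255) needs about 4 mm in +y, so I go down.

Request:
{"op": "carry_out", "data": {
  "delta_pos": [
    [0.04,0,0.4],
    [0.04,0,0.65],
    [0.04,0,0.75],
    [0.04,0,0.79],
    [0.04,0,0.79],
    [0.04,0,0.79]
  ],
  "spin": [0,0,0,0,0,0],
  "gripper": [40,40,40,40,40,40]
}}

```text
time_s: 4.05
tcp_pos: [0.4889, -0.2708, 0.0225]
ee_rot: [[-0.076, 0.997, 0.002], [0.997, 0.076, -0.001], [-0.001, 0.002, -1.0]]
wrist_force: [-0.4, -0.7, -0.1]
gripper_width: 0.399
```

Request:
{"op": "carry_out", "data": {
  "delta_pos": [
    [0,0,0],
    [0,0,0],
    [0,0,0],
    [0,0,0]
  ],
  "spin": [0,0,0,0],
  "gripper": [0,0,0,0]
}}

```text
time_s: 4.55
tcp_pos: [0.4884, -0.2706, 0.0217]
ee_rot: [[-0.076, 0.997, 0.0], [0.997, 0.076, -0.0], [-0.0, 0.0, -1.0]]
wrist_force: [0.2, -1.0, 1.7]
gripper_width: 0.145
```

Request:
{"op": "carry_out", "data": {
  "delta_pos": [
    [0,0,-0.2],
    [0,0,-0.6],
    [0,0,-0.8],
    [0,0,-0.8]
  ],
  "spin": [0,0,0,0],
  "gripper": [0,0,0,0]
}}

```text
time_s: 5.05
tcp_pos: [0.4891, -0.2708, 0.103]
ee_rot: [[-0.076, 0.997, 0.004], [0.997, 0.076, -0.001], [-0.001, 0.004, -1.0]]
wrist_force: [0.4, 0.3, -1.6]
gripper_width: 0.144
```

```bash
python3 w.py w2 spoon_large_tip spoon_large_butt spoon_large
```

```text
spoon_large_butt 0.96 [0.4039, -0.2772, 0.0847]
spoon_large 0.88 [0.4867, -0.2704, 0.0854]
tcp floor px [318.29085403 252.45005325]
tcp [ 0.4872 -0.2703  0.1001] yaw 4.33 shift [-0.003  0.011  0.926] spin None F [ 0.7 -0.6 -1. ] w 0.14012260248742606 t 5.25
```

View pics/w2.png

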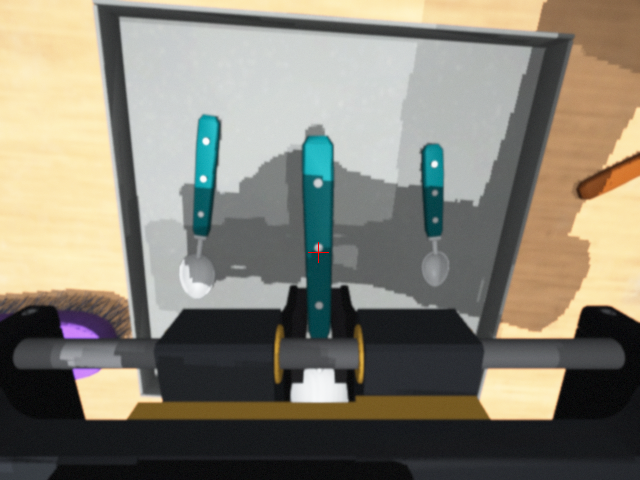

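Request:
{"op": "carry_out", "data": {
  "delta_pos": [
    [0.3,0.1,-0.2],
    [0.7,0.2,-0.4],
    [0.94,0.26,-0.4]
  ],
  "spin": [0,0,0],
  "gripper": [0,0,0]
}}

```text
time_s: 5.62
tcp_pos: [0.5078, -0.1736, 0.142]
ee_rot: [[-0.077, 0.997, 0.001], [0.997, 0.077, -0.0], [-0.0, 0.001, -1.0]]
wrist_force: [0.1, -1.3, -1.6]
gripper_width: 0.141
```

Request:
{"op": "carry_out", "data": {
  "delta_pos": [
    [0.45,0.13,0],
    [0.94,0.26,0]
  ],
  "spin": [0,0],
  "gripper": [0,0]
}}

```text
time_s: 5.88
tcp_pos: [0.5254, -0.0782, 0.1403]
ee_rot: [[-0.075, 0.997, -0.002], [0.997, 0.075, -0.0], [-0.0, -0.002, -1.0]]
wrist_force: [1.0, -1.0, -0.3]
gripper_width: 0.143
```

Request:
{"op": "carry_out", "data": {
  "delta_pos": [
    [0.45,0.13,0],
    [0.94,0.26,0]
  ],
  "spin": [0,0],
  "gripper": [0,0]
}}

```text
time_s: 6.12
tcp_pos: [0.5442, 0.0178, 0.1403]
ee_rot: [[-0.076, 0.997, -0.002], [0.997, 0.076, -0.001], [-0.001, -0.002, -1.0]]
wrist_force: [1.9, -0.6, -0.8]
gripper_width: 0.147
```

Request:
{"op": "carry_out", "data": {
  "delta_pos": [
    [0.45,0.13,0],
    [0.94,0.26,0]
  ],
  "spin": [0,0],
  "gripper": [0,0]
}}

```text
time_s: 6.38
tcp_pos: [0.563, 0.1135, 0.1402]
ee_rot: [[-0.076, 0.997, -0.002], [0.997, 0.076, -0.001], [-0.001, -0.002, -1.0]]
wrist_force: [0.8, 0.8, -0.6]
gripper_width: 0.143
```

Request:
{"op": "carry_out", "data": {
  "delta_pos": [
    [0.45,0.13,0],
    [0.8,0.23,0],
    [0.94,0.26,0],
    [0.94,0.26,0]
  ],
  "spin": [0,-0.01,-0.02,-0.02],
  "gripper": [0,0,0,0]
}}

```text
time_s: 6.88
tcp_pos: [0.5817, 0.2081, 0.1403]
ee_rot: [[-0.092, 0.996, -0.002], [0.996, 0.092, -0.001], [-0.001, -0.002, -1.0]]
wrist_force: [-0.8, -0.2, -0.7]
gripper_width: 0.143
```

```bash
python3 w.py w3 spoon_large_butt spoon_large lane_large lane_medium lane_small drawer_front
```

```text
spoon_large_butt 0.69 [0.4961, 0.2007, 0.1177]
spoon_large 0.69 [0.5783, 0.2075, 0.1216]
lane_large 0.73 [0.5809, 0.206, 0.0148]
lane_medium 0.81 [0.5734, 0.1351, 0.015]
lane_medium 0.5 [0.5774, 0.2073, 0.1223]
lane_medium 0.3 [0.4938, 0.1998, 0.1227]
lane_small 0.79 [0.5647, 0.0633, 0.0188]
drawer_front 0.62 [0.475, 0.1311, 0.0706]
tcp floor px [316.86437941 239.74519245]
tcp [0.5822 0.207  0.1418] yaw 5.18 shift [ 0.003 -0.006  1.343] spin None F [ 0.5  0.2 -0.5] w 0.14476632142003557 t 7.225
```

View pics/w3.png

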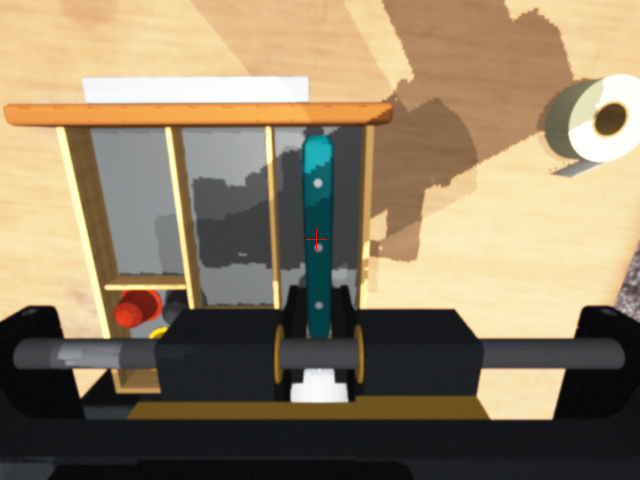

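The spoon hangs over the centre of the left lane: divider at column 274, side wall at column 365, spoon at column 317. I lower it gently.

Request:
{"op": "carry_out", "data": {
  "delta_pos": [
    [0.01,0.02,0.3],
    [0.02,0.02,0.6],
    [0.02,0.02,0.8],
    [0.02,0.02,0.8]
  ],
  "spin": [0,0,0,0],
  "gripper": [0,0,0,0]
}}

```text
time_s: 7.72
tcp_pos: [0.583, 0.209, 0.06]
ee_rot: [[-0.091, 0.996, -0.003], [0.996, 0.091, -0.002], [-0.002, -0.003, -1.0]]
wrist_force: [-0.4, 0.1, -0.7]
gripper_width: 0.146
```

Request:
{"op": "carry_out", "data": {
  "delta_pos": [
    [0,0,0.12],
    [0,0,0.2],
    [0,0,0.25],
    [0,0,0.27],
    [0,0,0.27]
  ],
  "spin": [0,0,0,0,0],
  "gripper": [0,0,0,0,0]
}}

```text
time_s: 8.35
tcp_pos: [0.5841, 0.2101, 0.0346]
ee_rot: [[-0.092, 0.996, 0.0], [0.996, 0.092, 0.0], [0.0, 0.0, -1.0]]
wrist_force: [-0.1, -0.4, -0.5]
gripper_width: 0.143
```

```bash
python3 w.py w4
```

```text
tcp floor px [317.4205728 294.7552381]
tcp [0.5842 0.2102 0.0347] yaw 5.26 shift [-0.    -0.     0.272] spin None F [ 0.2 -0.4 -1.3] w 0.143005816192603 t 8.4
```

View pics/w4.png

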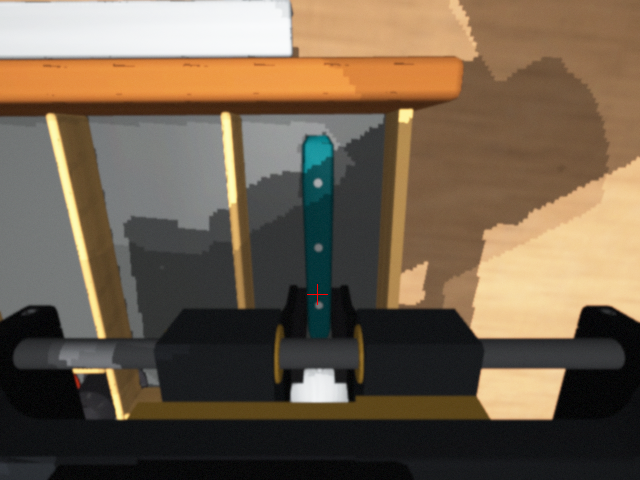

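It is centred in the lane, and the butt clears the panel. I go down 2 mm, release with a small opening and lift.

Request:
{"op": "carry_out", "data": {
  "delta_pos": [
    [0,0,0.02],
    [0,0,0.02],
    [0,0,0.02]
  ],
  "spin": [0,0,0],
  "gripper": [0,0,0]
}}

```text
time_s: 8.78
tcp_pos: [0.5841, 0.2101, 0.0326]
ee_rot: [[-0.092, 0.996, 0.0], [0.996, 0.092, 0.0], [0.0, 0.0, -1.0]]
wrist_force: [0.3, 0.1, -0.9]
gripper_width: 0.143
```

Request:
{"op": "carry_out", "data": {
  "delta_pos": [
    [0,0,0],
    [0,0,0],
    [0,0,0],
    [0,0,-0.1],
    [0,0,-0.5],
    [0,0,-1],
    [0,0,-1]
  ],
  "spin": [0,0,0,0,0,0,0],
  "gripper": [26,26,26,26,26,30,30]
}}

```text
time_s: 9.65
tcp_pos: [0.5868, 0.2116, 0.1385]
ee_rot: [[-0.092, 0.996, 0.01], [0.996, 0.092, 0.005], [0.004, 0.01, -1.0]]
wrist_force: [-0.2, -0.5, -0.5]
gripper_width: 0.296
```

```bash
python3 w.py w5 spoon_large spoon_large_tip spoon_large_butt; python3 -c "
from h import *
go([.467,-.3565,.1],-5)"
```

```text
spoon_large_tip 0.57 [0.6645, 0.2226, 0.0193]
spoon_large_butt 0.75 [0.4977, 0.1989, 0.0127]
spoon_large_butt 0.29 [0.4757, 0.1278, 0.0701]
tcp floor px [316.3417726  236.70673563]
tcp [0.5833 0.2097 0.1317] yaw 5.24 shift [0.01  0.022 1.242] spin None F [ 0.7  0.2 -0.6] w 0.30071858422380005 t 9.85
tcp [0.5833 0.2097 0.1317] yaw 5.24 shift [-5.532 -1.674  0.324] spin 0.227 F [ 0.7  0.2 -0.6] w 0.30071858422380005 t 9.85
```

View pics/w5.png

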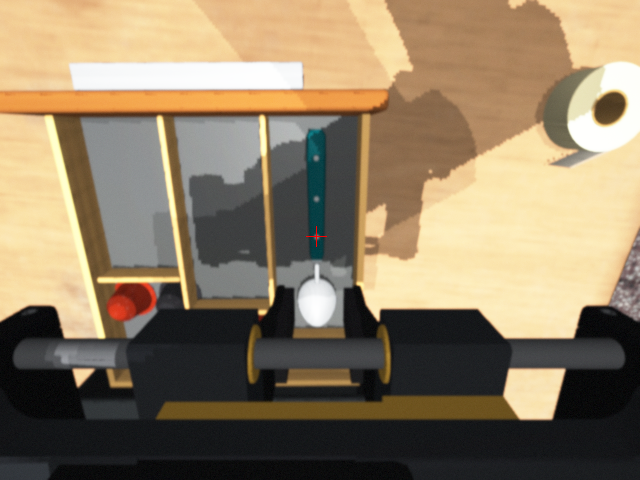

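The large spoon lies flat in its lane, from (316,130) to (317,327). Next I fetch the medium one.

Request:
{"op": "carry_out", "data": {
  "delta_pos": [
    [-0.4,-0.1,0],
    [-0.92,-0.28,0]
  ],
  "spin": [0,0],
  "gripper": [40,40]
}}

```text
time_s: 10.1
tcp_pos: [0.564, 0.1154, 0.1309]
ee_rot: [[-0.094, 0.996, -0.002], [0.996, 0.094, -0.001], [-0.001, -0.002, -1.0]]
wrist_force: [-0.0, -0.7, 0.8]
gripper_width: 0.384
```

Request:
{"op": "carry_out", "data": {
  "delta_pos": [
    [-0.45,-0.14,0],
    [-0.92,-0.28,0]
  ],
  "spin": [0,0],
  "gripper": [40,40]
}}

```text
time_s: 10.35
tcp_pos: [0.5439, 0.0201, 0.1313]
ee_rot: [[-0.092, 0.996, -0.003], [0.996, 0.092, -0.001], [-0.001, -0.003, -1.0]]
wrist_force: [-0.7, -0.4, -0.1]
gripper_width: 0.402
```

Request:
{"op": "carry_out", "data": {
  "delta_pos": [
    [-0.45,-0.14,0],
    [-0.92,-0.28,0]
  ],
  "spin": [0,0],
  "gripper": [40,40]
}}

```text
time_s: 10.6
tcp_pos: [0.5245, -0.0739, 0.1314]
ee_rot: [[-0.092, 0.996, -0.003], [0.996, 0.092, -0.0], [-0.0, -0.003, -1.0]]
wrist_force: [0.2, -1.0, -0.2]
gripper_width: 0.401
```

Request:
{"op": "carry_out", "data": {
  "delta_pos": [
    [-0.45,-0.14,0],
    [-0.92,-0.28,0]
  ],
  "spin": [0,0],
  "gripper": [40,40]
}}

```text
time_s: 10.85
tcp_pos: [0.505, -0.168, 0.1314]
ee_rot: [[-0.092, 0.996, -0.003], [0.996, 0.092, 0.0], [0.0, -0.003, -1.0]]
wrist_force: [-0.1, 0.3, 0.7]
gripper_width: 0.399
```

Request:
{"op": "carry_out", "data": {
  "delta_pos": [
    [-0.45,-0.14,0],
    [-0.92,-0.28,0]
  ],
  "spin": [0,0],
  "gripper": [40,40]
}}

```text
time_s: 11.1
tcp_pos: [0.4856, -0.2621, 0.1313]
ee_rot: [[-0.092, 0.996, -0.003], [0.996, 0.092, 0.001], [0.001, -0.003, -1.0]]
wrist_force: [0.5, 0.9, -0.5]
gripper_width: 0.398
```

Request:
{"op": "carry_out", "data": {
  "delta_pos": [
    [-0.45,-0.14,0.1],
    [-0.92,-0.28,0.3],
    [-0.92,-0.28,0.3],
    [-0.92,-0.28,0.3]
  ],
  "spin": [0.1,0.2,0.2,0.2],
  "gripper": [40,40,40,40]
}}

```text
time_s: 11.6
tcp_pos: [0.4666, -0.3548, 0.1015]
ee_rot: [[0.066, 0.998, -0.002], [0.998, -0.066, 0.001], [0.001, -0.002, -1.0]]
wrist_force: [-0.8, 0.4, 0.3]
gripper_width: 0.402
```

```bash
python3 w.py w6 spoon_medium spoon_medium_tip spoon_medium_butt
```

```text
spoon_medium 0.74 [0.4655, -0.3639, 0.0044]
spoon_medium_tip 0.9 [0.5318, -0.3693, 0.0105]
spoon_medium_butt 0.69 [0.3961, -0.3488, 0.0079]
tcp floor px [318.03042053 255.80738102]
tcp [ 0.4679 -0.354   0.1031] yaw -3.64 shift [-0.003 -0.007  0.956] spin None F [-0.6 -0.6  0.8] w 0.39908495510316355 t 11.8
```

View pics/w6.png

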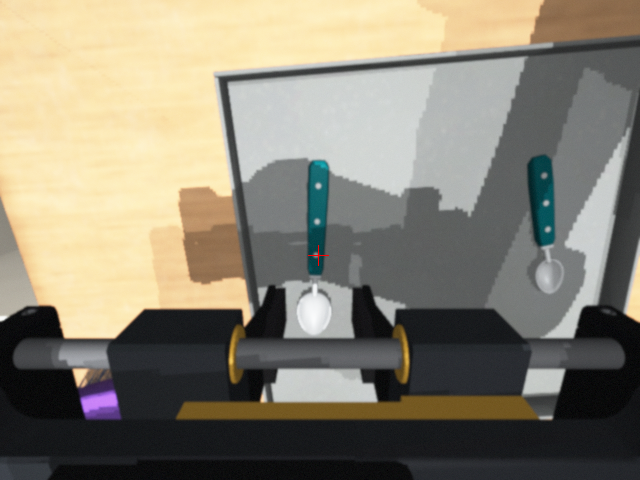

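The medium spoon runs from (318,160) to (313,335), 2 px left of the jaw centre and turned about 1.5°. I grasp it.

Request:
{"op": "carry_out", "data": {
  "delta_pos": [
    [-0.02,0,0.4],
    [-0.02,0,0.65],
    [-0.02,0,0.76],
    [-0.02,0,0.8],
    [-0.02,0,0.8],
    [-0.02,0,0.8]
  ],
  "spin": [0.03,0.03,0.03,0.03,0.03,0.03],
  "gripper": [40,40,40,40,40,40]
}}

```text
time_s: 12.55
tcp_pos: [0.4678, -0.3572, 0.0236]
ee_rot: [[0.089, 0.996, 0.002], [0.996, -0.089, -0.001], [-0.001, 0.002, -1.0]]
wrist_force: [-1.0, -0.4, -0.4]
gripper_width: 0.4
```

Request:
{"op": "carry_out", "data": {
  "delta_pos": [
    [0,0,0],
    [0,0,0],
    [0,0,0],
    [0,0,0]
  ],
  "spin": [0,0,0,0],
  "gripper": [0,0,0,0]
}}

```text
time_s: 13.05
tcp_pos: [0.4671, -0.357, 0.0227]
ee_rot: [[0.089, 0.996, 0.0], [0.996, -0.089, -0.0], [-0.0, 0.0, -1.0]]
wrist_force: [-0.1, 1.5, 0.9]
gripper_width: 0.145
```

Request:
{"op": "carry_out", "data": {
  "delta_pos": [
    [0,0,-0.2],
    [0,0,-0.6],
    [0,0,-1],
    [0,0,-1]
  ],
  "spin": [0,0,0,0],
  "gripper": [0,0,0,0]
}}

```text
time_s: 13.55
tcp_pos: [0.4691, -0.358, 0.1261]
ee_rot: [[0.088, 0.996, 0.007], [0.996, -0.088, -0.003], [-0.003, 0.007, -1.0]]
wrist_force: [0.1, -0.6, -0.4]
gripper_width: 0.14
```

```bash
python3 w.py w7 spoon_medium_butt spoon_medium; python3 -c "
from h import *
go([.575,.1375,.1425],5.15)"
```

```text
spoon_medium_butt 0.67 [0.3959, -0.3513, 0.1125]
spoon_medium 0.77 [0.4671, -0.3626, 0.1041]
spoon_medium 0.54 [0.4527, -0.1938, -0.0014]
tcp floor px [318.85200177 242.11067656]
tcp [ 0.4663 -0.3565  0.1215] yaw -5.13 shift [-0.007  0.017  1.14 ] spin None F [-1.   0.2 -0.3] w 0.14008741360605664 t 13.7
tcp [ 0.4663 -0.3565  0.1215] yaw -5.13 shift [ 5.018  0.641 -0.205] spin -0.228 F [-1.   0.2 -0.3] w 0.14008741360605664 t 13.7
```

View pics/w7.png

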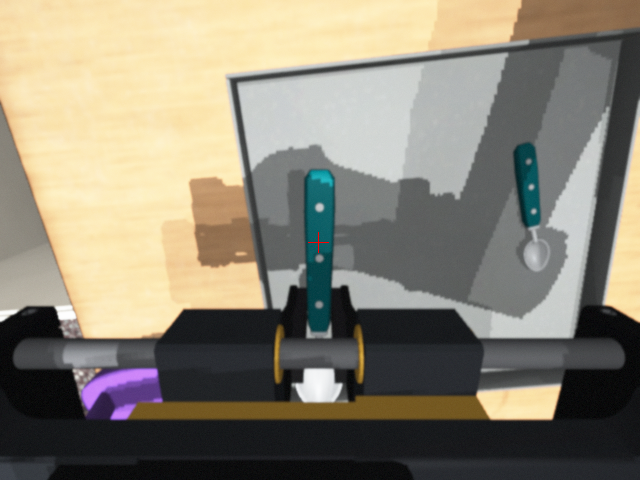

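The medium spoon is held square in the jaws (axis at column 319). I carry it to the middle lane.

Request:
{"op": "carry_out", "data": {
  "delta_pos": [
    [0.3,0.05,-0.2],
    [0.84,0.11,-0.2]
  ],
  "spin": [0,0],
  "gripper": [0,0]
}}

```text
time_s: 13.95
tcp_pos: [0.4858, -0.2746, 0.1421]
ee_rot: [[0.092, 0.996, -0.0], [0.996, -0.092, -0.0], [-0.0, 0.0, -1.0]]
wrist_force: [1.4, 0.2, -0.2]
gripper_width: 0.141
```

Request:
{"op": "carry_out", "data": {
  "delta_pos": [
    [0.42,0.05,0],
    [0.84,0.11,0]
  ],
  "spin": [0,0],
  "gripper": [0,0]
}}

```text
time_s: 14.2
tcp_pos: [0.5031, -0.1901, 0.1409]
ee_rot: [[0.089, 0.996, -0.003], [0.996, -0.089, 0.0], [0.0, -0.003, -1.0]]
wrist_force: [1.2, -0.4, -1.2]
gripper_width: 0.141
```

Request:
{"op": "carry_out", "data": {
  "delta_pos": [
    [0.42,0.05,0],
    [0.84,0.11,0]
  ],
  "spin": [0,0],
  "gripper": [0,0]
}}

```text
time_s: 14.45
tcp_pos: [0.5216, -0.1076, 0.1409]
ee_rot: [[0.089, 0.996, -0.003], [0.996, -0.089, -0.0], [-0.0, -0.003, -1.0]]
wrist_force: [0.2, 0.5, -0.6]
gripper_width: 0.144
```

Request:
{"op": "carry_out", "data": {
  "delta_pos": [
    [0.42,0.05,0],
    [0.84,0.11,0]
  ],
  "spin": [0,0],
  "gripper": [0,0]
}}

```text
time_s: 14.7
tcp_pos: [0.54, -0.025, 0.1409]
ee_rot: [[0.089, 0.996, -0.003], [0.996, -0.089, -0.001], [-0.001, -0.003, -1.0]]
wrist_force: [0.5, -0.3, -0.9]
gripper_width: 0.142
```

Request:
{"op": "carry_out", "data": {
  "delta_pos": [
    [0.42,0.05,0],
    [0.84,0.11,0]
  ],
  "spin": [0,0],
  "gripper": [0,0]
}}

```text
time_s: 14.95
tcp_pos: [0.5584, 0.0576, 0.1408]
ee_rot: [[0.089, 0.996, -0.003], [0.996, -0.089, -0.001], [-0.001, -0.003, -1.0]]
wrist_force: [0.4, 0.2, -0.6]
gripper_width: 0.147
```

Request:
{"op": "carry_out", "data": {
  "delta_pos": [
    [0.42,0.05,0],
    [0.7,0.1,0],
    [0.84,0.11,0],
    [0.84,0.11,0]
  ],
  "spin": [-0.1,-0.2,-0.23,-0.23],
  "gripper": [0,0,0,0]
}}

```text
time_s: 15.45
tcp_pos: [0.577, 0.1393, 0.1413]
ee_rot: [[-0.091, 0.996, -0.002], [0.996, 0.091, -0.001], [-0.001, -0.002, -1.0]]
wrist_force: [0.5, 0.3, -1.0]
gripper_width: 0.138
```

```bash
python3 w.py w8 lane_medium spoon_medium
```

```text
lane_medium 0.58 [0.5693, 0.1346, 0.0127]
spoon_medium 0.73 [0.5007, 0.2012, 0.0148]
spoon_medium 0.58 [0.574, 0.138, 0.122]
tcp floor px [316.98204323 239.41599051]
tcp [0.5771 0.138  0.1422] yaw 5.15 shift [0.006 0.    1.347] spin None F [ 0.4 -0.1 -0. ] w 0.14025463583832545 t 15.6
```

View pics/w8.png

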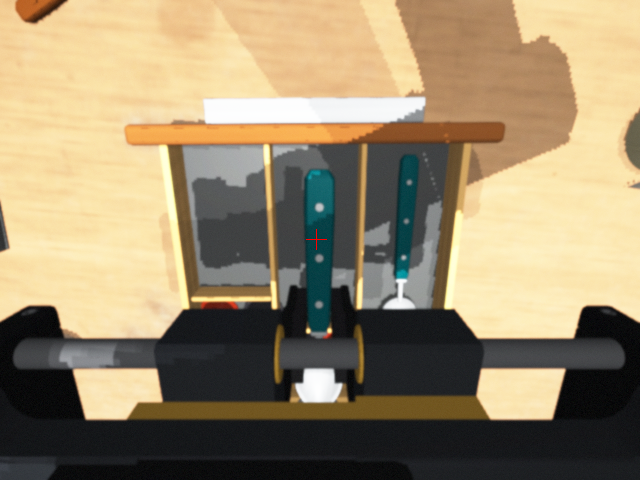

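The spoon is centred over the middle lane (dividers at 271 and 361, spoon at 318). I lower it in two steps and release.

Request:
{"op": "carry_out", "data": {
  "delta_pos": [
    [0,0,0.3],
    [0,0,0.6],
    [0,0,0.8],
    [0,0,0.8]
  ],
  "spin": [0,0,0,0],
  "gripper": [0,0,0,0]
}}

```text
time_s: 16.1
tcp_pos: [0.5764, 0.1375, 0.0612]
ee_rot: [[-0.09, 0.996, -0.004], [0.996, 0.09, -0.002], [-0.001, -0.004, -1.0]]
wrist_force: [0.2, -1.0, -0.8]
gripper_width: 0.145
```

Request:
{"op": "carry_out", "data": {
  "delta_pos": [
    [0,0,0.12],
    [0,0,0.2],
    [0,0,0.25],
    [0,0,0.27],
    [0,0,0.28],
    [0,0,0.28]
  ],
  "spin": [0,0,0,0,0,0],
  "gripper": [0,0,0,0,0,0]
}}

```text
time_s: 16.85
tcp_pos: [0.5777, 0.1392, 0.0347]
ee_rot: [[-0.092, 0.996, 0.0], [0.996, 0.092, 0.0], [0.0, 0.0, -1.0]]
wrist_force: [0.7, 0.3, -1.1]
gripper_width: 0.139
```

```bash
python3 w.py w9
```

```text
tcp floor px [317.31621634 294.59104062]
tcp [0.5778 0.1393 0.0348] yaw 5.25 shift [-0.    -0.     0.273] spin None F [ 0.1 -0.1 -0.2] w 0.14149397144905293 t 16.9
```

View pics/w9.png

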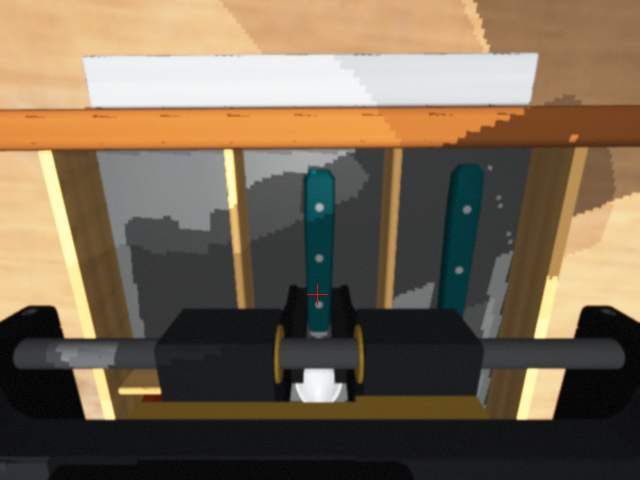

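It is centred between the dividers (237 and 388). I go down 2 mm, release, lift and move off to the small spoon.

Request:
{"op": "carry_out", "data": {
  "delta_pos": [
    [0,0,0.02],
    [0,0,0.02],
    [0,0,0.02]
  ],
  "spin": [0,0,0],
  "gripper": [0,0,0]
}}

```text
time_s: 17.27
tcp_pos: [0.5778, 0.1393, 0.0327]
ee_rot: [[-0.092, 0.996, 0.001], [0.996, 0.092, 0.0], [0.0, 0.001, -1.0]]
wrist_force: [-0.0, 0.5, -1.1]
gripper_width: 0.144
```

Request:
{"op": "carry_out", "data": {
  "delta_pos": [
    [0,0,0],
    [0,0,0],
    [0,0,0],
    [0,0,-0.1],
    [0,0,-0.5],
    [0,0,-1],
    [0,0,-1]
  ],
  "spin": [0,0,0,0,0,0,0],
  "gripper": [26,26,26,26,26,30,30]
}}

```text
time_s: 18.15
tcp_pos: [0.5805, 0.1403, 0.1382]
ee_rot: [[-0.092, 0.996, 0.01], [0.996, 0.092, 0.004], [0.003, 0.01, -1.0]]
wrist_force: [0.0, 0.1, -0.4]
gripper_width: 0.291
```

```bash
python3 w.py w10; python3 -c "
from h import *
go([.4585,-.191,.1],9.5)"
```

```text
tcp floor px [316.65513365 236.78092788]
tcp [0.5788 0.1397 0.1355] yaw 5.25 shift [-0.003 -0.007  1.28 ] spin None F [-0.1 -0.6 -1. ] w 0.29840422601629746 t 18.2
tcp [0.5788 0.1397 0.1355] yaw 5.25 shift [-3.184 -1.502  0.34 ] spin -0.094 F [-0.1 -0.6 -1. ] w 0.29840422601629746 t 18.2
```

View pics/w10.png

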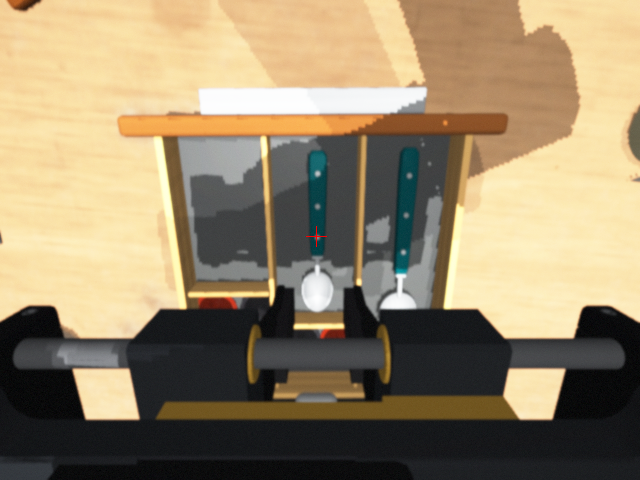

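Both spoons lie well in their lanes (medium from (317,152) to (317,312)). Now the small one.

Request:
{"op": "carry_out", "data": {
  "delta_pos": [
    [-0.4,-0.18,0],
    [-0.8,-0.37,0]
  ],
  "spin": [0,0],
  "gripper": [40,40]
}}

```text
time_s: 18.45
tcp_pos: [0.5469, 0.0553, 0.1316]
ee_rot: [[-0.092, 0.996, -0.002], [0.996, 0.092, -0.001], [-0.0, -0.002, -1.0]]
wrist_force: [0.8, -0.1, -0.9]
gripper_width: 0.379
```

Request:
{"op": "carry_out", "data": {
  "delta_pos": [
    [-0.4,-0.18,0],
    [-0.8,-0.37,0]
  ],
  "spin": [0,0],
  "gripper": [40,40]
}}

```text
time_s: 18.7
tcp_pos: [0.5172, -0.0283, 0.1317]
ee_rot: [[-0.092, 0.996, -0.002], [0.996, 0.092, -0.0], [-0.0, -0.002, -1.0]]
wrist_force: [0.4, 0.5, 0.3]
gripper_width: 0.401
```

Request:
{"op": "carry_out", "data": {
  "delta_pos": [
    [-0.4,-0.18,0],
    [-0.8,-0.37,0]
  ],
  "spin": [0,0],
  "gripper": [40,40]
}}

```text
time_s: 18.95
tcp_pos: [0.4877, -0.1113, 0.1318]
ee_rot: [[-0.092, 0.996, -0.002], [0.996, 0.092, -0.0], [0.0, -0.002, -1.0]]
wrist_force: [0.4, -0.1, 0.1]
gripper_width: 0.403
```

Request:
{"op": "carry_out", "data": {
  "delta_pos": [
    [-0.4,-0.18,0.1],
    [-0.78,-0.37,0.32],
    [-0.78,-0.37,0.32],
    [-0.78,-0.37,0.32]
  ],
  "spin": [0,-0.09,-0.09,-0.09],
  "gripper": [40,40,40,40]
}}

```text
time_s: 19.45
tcp_pos: [0.4592, -0.1911, 0.1003]
ee_rot: [[-0.161, 0.987, -0.001], [0.987, 0.161, -0.0], [0.0, -0.001, -1.0]]
wrist_force: [-0.1, -0.2, 0.8]
gripper_width: 0.401
```

```bash
python3 w.py w11 spoon_small spoon_small_tip spoon_small_butt
```

```text
spoon_small 0.84 [0.4559, -0.1926, -0.0045]
spoon_small_tip 0.65 [0.5077, -0.1777, 0.0064]
spoon_small_butt 0.78 [0.4059, -0.1954, 0.0095]
tcp floor px [318.03190802 256.0089558 ]
tcp [ 0.4601 -0.1903  0.101 ] yaw 9.38 shift [-0.003 -0.005  0.935] spin None F [-0.6 -0.4  0.2] w 0.40366911013129525 t 19.65
```

View pics/w11.png

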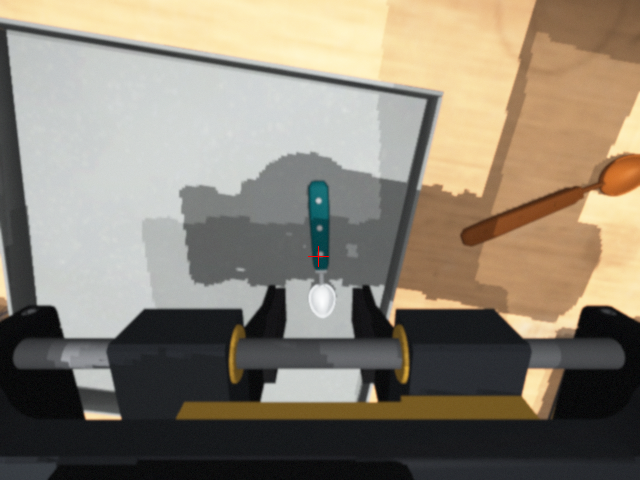

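The small spoon's handle runs from (318,181) to (321,270), so it balances at about (320,252). I make a small correction and grasp.

Request:
{"op": "carry_out", "data": {
  "delta_pos": [
    [0.01,-0.01,0.4],
    [0.01,-0.02,0.65],
    [0.01,-0.02,0.75],
    [0.01,-0.02,0.78],
    [0.01,-0.02,0.78],
    [0.01,-0.02,0.78]
  ],
  "spin": [-0.02,-0.02,-0.02,-0.02,-0.02,-0.02],
  "gripper": [40,40,40,40,40,40]
}}

```text
time_s: 20.4
tcp_pos: [0.4579, -0.1904, 0.0234]
ee_rot: [[-0.177, 0.984, 0.002], [0.984, 0.177, -0.0], [-0.001, 0.002, -1.0]]
wrist_force: [-0.2, 0.1, 0.0]
gripper_width: 0.397
```

Request:
{"op": "carry_out", "data": {
  "delta_pos": [
    [0,0,0],
    [0,0,0],
    [0,0,0],
    [0,0,0]
  ],
  "spin": [0,0,0,0],
  "gripper": [0,0,0,0]
}}

```text
time_s: 20.9
tcp_pos: [0.4573, -0.1904, 0.0227]
ee_rot: [[-0.177, 0.984, 0.0], [0.984, 0.177, -0.0], [-0.0, 0.0, -1.0]]
wrist_force: [-0.1, 0.1, 1.8]
gripper_width: 0.146
```

Request:
{"op": "carry_out", "data": {
  "delta_pos": [
    [0,0,-0.2],
    [0,0,-0.6],
    [0,0,-1],
    [0,0,-1],
    [0,0,-1]
  ],
  "spin": [0,0,0,0,0],
  "gripper": [0,0,0,0,0]
}}

```text
time_s: 21.52
tcp_pos: [0.4565, -0.1902, 0.122]
ee_rot: [[-0.177, 0.984, -0.001], [0.984, 0.177, 0.001], [0.001, -0.001, -1.0]]
wrist_force: [0.9, -0.2, -0.3]
gripper_width: 0.143
```

```bash
python3 w.py w12 spoon_small spoon_small_butt; python3 -c "
from h import *
go([.568,.067,.1425],5.2)"
```

```text
spoon_small 0.61 [0.4535, -0.1919, 0.097]
spoon_small_butt 0.82 [0.4043, -0.1989, 0.1061]
tcp floor px [317.64773452 245.96680031]
tcp [ 0.4563 -0.1903  0.1213] yaw 10.19 shift [-0.     0.002  1.138] spin None F [-0.3 -0.  -1.1] w 0.1436253634949021 t 21.675
tcp [ 0.4563 -0.1903  0.1213] yaw 10.19 shift [ 2.335  1.554 -0.214] spin 0.111 F [-0.3 -0.  -1.1] w 0.1436253634949021 t 21.675
```

View pics/w12.png

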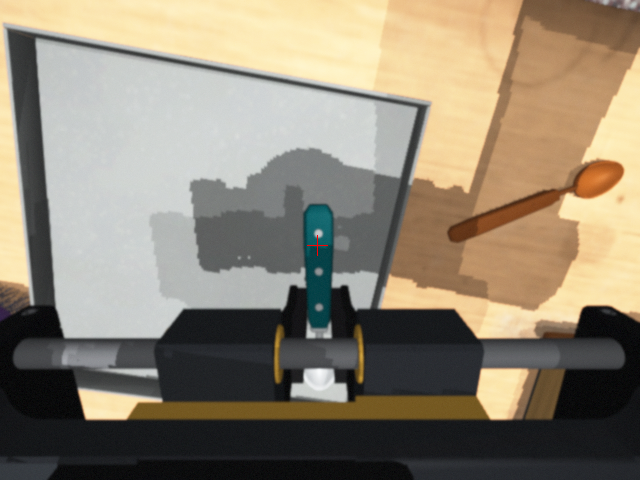

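The small spoon is held square. I carry it to the right lane.

Request:
{"op": "carry_out", "data": {
  "delta_pos": [
    [0.3,0.2,-0.2],
    [0.78,0.52,-0.2]
  ],
  "spin": [0,0],
  "gripper": [0,0]
}}

```text
time_s: 21.92
tcp_pos: [0.4952, -0.1044, 0.1429]
ee_rot: [[-0.174, 0.985, 0.001], [0.985, 0.174, -0.0], [-0.001, 0.001, -1.0]]
wrist_force: [0.3, 0.4, -0.5]
gripper_width: 0.147
```

Request:
{"op": "carry_out", "data": {
  "delta_pos": [
    [0.39,0.26,0],
    [0.78,0.52,0]
  ],
  "spin": [0,0],
  "gripper": [0,0]
}}

```text
time_s: 22.18
tcp_pos: [0.5319, -0.017, 0.1415]
ee_rot: [[-0.177, 0.984, -0.002], [0.984, 0.177, -0.001], [-0.0, -0.002, -1.0]]
wrist_force: [0.7, 0.2, -0.3]
gripper_width: 0.14
```

Request:
{"op": "carry_out", "data": {
  "delta_pos": [
    [0.39,0.26,0],
    [0.7,0.48,0],
    [0.78,0.52,0],
    [0.78,0.52,0]
  ],
  "spin": [0,0.1,0.11,0.11],
  "gripper": [0,0,0,0]
}}

```text
time_s: 22.68
tcp_pos: [0.5686, 0.0675, 0.1414]
ee_rot: [[-0.093, 0.996, -0.002], [0.996, 0.093, -0.001], [-0.001, -0.002, -1.0]]
wrist_force: [-0.2, -0.6, -0.6]
gripper_width: 0.146
```

```bash
python3 w.py w13 lane_small spoon_small
```

```text
lane_small 0.67 [0.714, -0.0968, 0.0025]
lane_small 0.51 [0.5772, 0.1363, 0.0121]
spoon_small 0.76 [0.5647, 0.0666, 0.1206]
tcp floor px [317.09054754 239.37905427]
tcp [0.5686 0.0664 0.1422] yaw 5.2 shift [5.000e-03 1.000e-03 1.347e+00] spin None F [-0.  -0.3 -0.9] w 0.14127184908974552 t 22.825
```

View pics/w13.png

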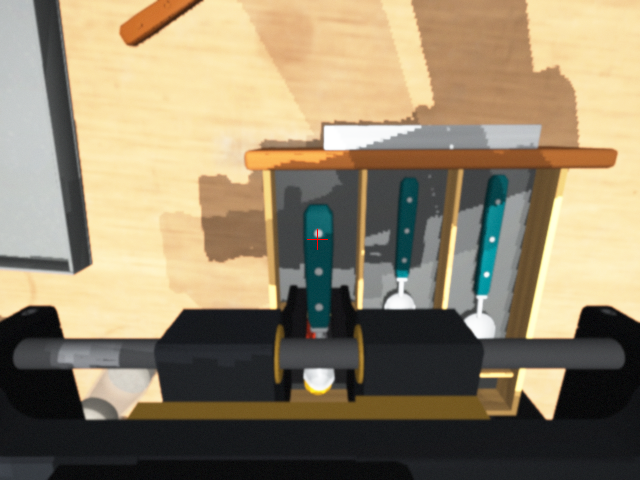

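The spoon is centred over the right lane (edges at about 277 and 359, spoon at 318). I lower it.

Request:
{"op": "carry_out", "data": {
  "delta_pos": [
    [0,0,0.3],
    [0,0,0.6],
    [0,0,0.8],
    [0,0,0.8]
  ],
  "spin": [0,0,0,0],
  "gripper": [0,0,0,0]
}}

```text
time_s: 23.32
tcp_pos: [0.5679, 0.0661, 0.0612]
ee_rot: [[-0.09, 0.996, -0.004], [0.996, 0.09, -0.001], [-0.001, -0.004, -1.0]]
wrist_force: [0.3, 0.3, 0.2]
gripper_width: 0.143
```

Request:
{"op": "carry_out", "data": {
  "delta_pos": [
    [0,0,0.12],
    [0,0,0.2],
    [0,0,0.25],
    [0,0,0.27],
    [0,0,0.28],
    [0,0,0.28]
  ],
  "spin": [0,0,0,0,0,0],
  "gripper": [0,0,0,0,0,0]
}}

```text
time_s: 24.08
tcp_pos: [0.5695, 0.0676, 0.0347]
ee_rot: [[-0.092, 0.996, 0.0], [0.996, 0.092, 0.0], [0.0, 0.0, -1.0]]
wrist_force: [-0.0, -0.1, -0.4]
gripper_width: 0.139
```

```bash
python3 w.py w14
```

```text
tcp floor px [317.33830106 294.5833925 ]
tcp [0.5695 0.0676 0.0347] yaw 5.26 shift [-0.    -0.     0.272] spin None F [ 0.7  0.4 -0.1] w 0.1414004317860632 t 24.125
```

View pics/w14.png

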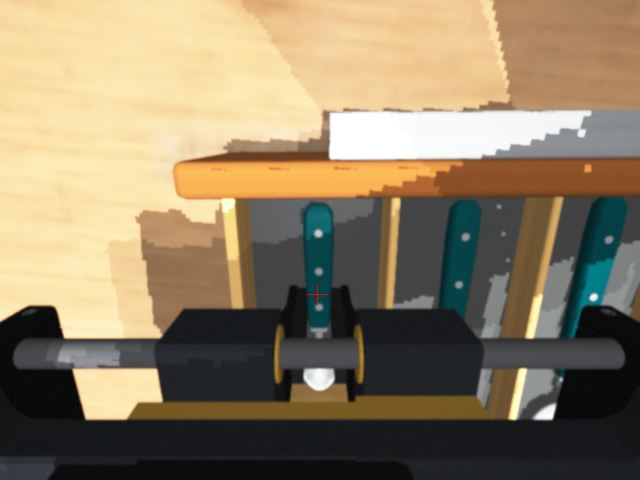

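Request:
{"op": "carry_out", "data": {
  "delta_pos": [
    [0,0,0.02],
    [0,0,0.02],
    [0,0,0.02]
  ],
  "spin": [0,0,0],
  "gripper": [0,0,0]
}}

```text
time_s: 24.5
tcp_pos: [0.5696, 0.0676, 0.0327]
ee_rot: [[-0.092, 0.996, 0.001], [0.996, 0.092, 0.0], [0.0, 0.001, -1.0]]
wrist_force: [0.8, 0.5, 0.4]
gripper_width: 0.144
```

Request:
{"op": "carry_out", "data": {
  "delta_pos": [
    [0,0,0],
    [0,0,0],
    [0,0,0],
    [0,0,-0.1],
    [0,0,-0.5],
    [0,0,-1],
    [0,0,-1]
  ],
  "spin": [0,0,0,0,0,0,0],
  "gripper": [26,26,26,26,26,28,28]
}}

```text
time_s: 25.38
tcp_pos: [0.5723, 0.0684, 0.138]
ee_rot: [[-0.092, 0.996, 0.01], [0.996, 0.092, 0.003], [0.002, 0.011, -1.0]]
wrist_force: [0.2, 0.6, -0.4]
gripper_width: 0.28
```

```bash
python3 w.py w15 drawer_front lane_small; python3 -c "
from h import *
go([.44,.1245,.14],5.2)"
```

```text
drawer_front 0.96 [0.4728, 0.1288, 0.07]
lane_small 0.56 [0.5641, 0.0605, 0.0201]
tcp floor px [317.04963583 236.79715954]
tcp [0.5687 0.0674 0.1325] yaw 5.23 shift [0.004 0.019 1.25 ] spin None F [-0.3  0.3 -1.1] w 0.2790371316517792 t 25.525
tcp [0.5687 0.0674 0.1325] yaw 5.23 shift [ 0.686 -1.23  -0.075] spin 0.001 F [-0.3  0.3 -1.1] w 0.2790371316517792 t 25.525
```

View pics/w15.png

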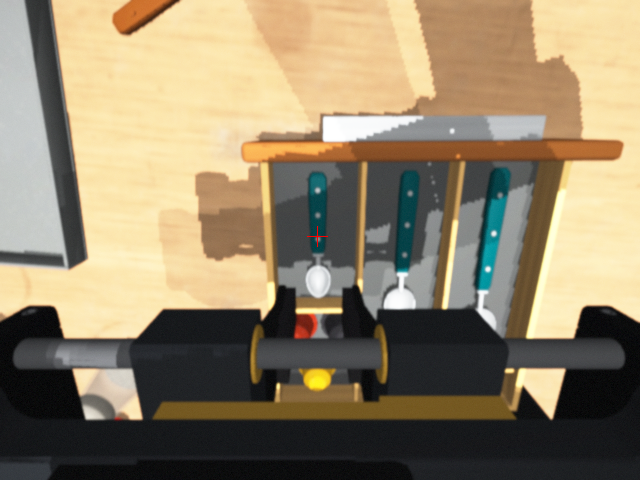

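All three spoons lie flat in their lanes, handles to the front. Next I go in front of the pull with the jaws shut.

Request:
{"op": "carry_out", "data": {
  "delta_pos": [
    [0.15,-0.3,0],
    [0.34,-0.62,0]
  ],
  "spin": [0,0],
  "gripper": [0,0]
}}

```text
time_s: 25.78
tcp_pos: [0.503, 0.0953, 0.1309]
ee_rot: [[-0.09, 0.996, -0.003], [0.996, 0.09, -0.001], [-0.001, -0.003, -1.0]]
wrist_force: [0.9, 0.4, 0.1]
gripper_width: 0.133
```

Request:
{"op": "carry_out", "data": {
  "delta_pos": [
    [0.17,-0.3,0],
    [0.34,-0.62,0],
    [0.34,-0.62,0]
  ],
  "spin": [0,0,0],
  "gripper": [0,0,0]
}}

```text
time_s: 26.15
tcp_pos: [0.4371, 0.1236, 0.1316]
ee_rot: [[-0.094, 0.996, -0.003], [0.996, 0.094, -0.002], [-0.001, -0.003, -1.0]]
wrist_force: [1.6, 0.4, -1.0]
gripper_width: 0.002
```

Request:
{"op": "carry_out", "data": {
  "delta_pos": [
    [0,0,0.35],
    [0,0,0.65],
    [0,0,0.72],
    [0,0,0.72]
  ],
  "spin": [0,0,0,0],
  "gripper": [0,0,0,0]
}}

```text
time_s: 26.65
tcp_pos: [0.44, 0.1237, 0.0602]
ee_rot: [[-0.091, 0.996, -0.001], [0.996, 0.091, -0.001], [-0.001, -0.001, -1.0]]
wrist_force: [0.8, -0.6, 1.6]
gripper_width: 0.007
```

Request:
{"op": "carry_out", "data": {
  "delta_pos": [
    [0,0.06,0],
    [0,0.12,0],
    [0,0.18,0],
    [0,0.22,0],
    [0,0.26,0],
    [0,0.3,0],
    [0,0.34,0]
  ],
  "spin": [0,0,0,0,0,0,0],
  "gripper": [0,0,0,0,0,0,0]
}}

```text
time_s: 27.52
tcp_pos: [0.4736, 0.127, 0.0605]
ee_rot: [[-0.092, 0.996, -0.0], [0.996, 0.092, -0.0], [-0.0, -0.0, -1.0]]
wrist_force: [-1.0, 0.1, 0.5]
gripper_width: 0.006
```

```bash
python3 -c "
from h import *
go([.674,.1456,.06],5.2)
i=capture('scene');cv2.imwrite('pics/s2.png',i[:,:,::-1])
for r in spot_point('scene','drawer_front'):print(r)
for r in spot_point('top','drawer_front'):print(r)"
```

```text
tcp [0.4736 0.127  0.0605] yaw 5.25 shift [2.000e-03 2.013e+00 5.000e-03] spin 0.001 F [-1.   0.1  0.5] w 0.005906774942378457 t 27.525
{'centre': [0.4872, 0.1295, 0.0678], 'p': 0.72}
{'centre': [0.4723, 0.1284, 0.0703], 'p': 0.73}
{'centre': [0.7157, -0.2365, 0.0031], 'p': 0.69}
```

View pics/s2.png

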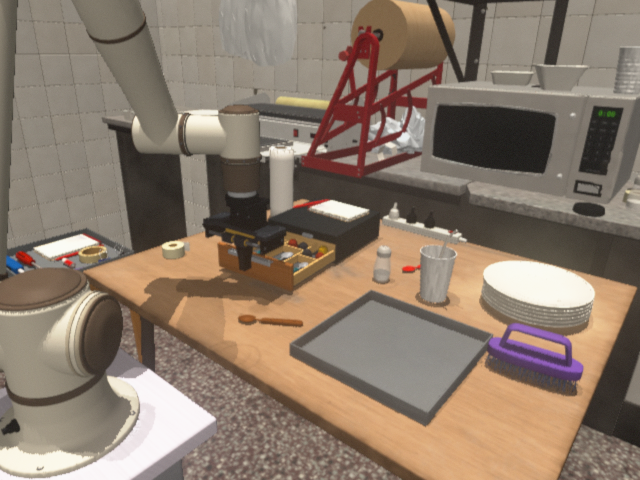

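The jaws are at the pull; the tray is empty and the bystanders are in place. I push at about 0.1 m/s, slowing towards the catch.

Request:
{"op": "carry_out", "data": {
  "delta_pos": [
    [0,0.07,0],
    [0,0.16,0],
    [0,0.26,0],
    [0,0.36,0],
    [0,0.46,0],
    [0,0.56,0],
    [0,0.66,0],
    [0,0.76,0],
    [0,0.86,0],
    [0,0.95,0],
    [0,1,0]
  ],
  "spin": [0,0,0,0,0,0,0,0,0,0,0],
  "gripper": [0,0,0,0,0,0,0,0,0,0,0]
}}

```text
time_s: 29.05
tcp_pos: [0.5739, 0.1363, 0.0607]
ee_rot: [[-0.091, 0.996, 0.001], [0.996, 0.091, 0.0], [0.0, 0.001, -1.0]]
wrist_force: [-0.3, 1.0, 0.3]
gripper_width: 0.006
```

Request:
{"op": "carry_out", "data": {
  "delta_pos": [
    [0,0.06,0],
    [0,0.14,0],
    [0,0.22,0],
    [0,0.3,0],
    [0,0.38,0],
    [0,0.45,0],
    [0,0.51,0],
    [0,0.56,0],
    [0,0.6,0],
    [0,0.62,0]
  ],
  "spin": [0,0,0,0,0,0,0,0,0,0],
  "gripper": [0,0,0,0,0,0,0,0,0,0]
}}

```text
time_s: 30.3
tcp_pos: [0.635, 0.1418, 0.0605]
ee_rot: [[-0.091, 0.996, -0.0], [0.996, 0.091, -0.0], [-0.0, -0.0, -1.0]]
wrist_force: [-1.5, 0.3, 0.9]
gripper_width: 0.004
```

```bash
python3 -c "
from h import *
go([.674,.1456,.06],5.2)
i=capture('top');cv2.imwrite('pics/t3.png',cv2.resize(i[80:320,120:440,::-1],None,fx=2.5,fy=2.5))
for r in spot_point('top','drawer_front'):print(r)"
```

```text
tcp [0.635  0.1418 0.0605] yaw 5.24 shift [0.002 0.392 0.005] spin 0.001 F [-1.5  0.3  0.9] w 0.004276747583348574 t 30.3
```

View pics/t3.png

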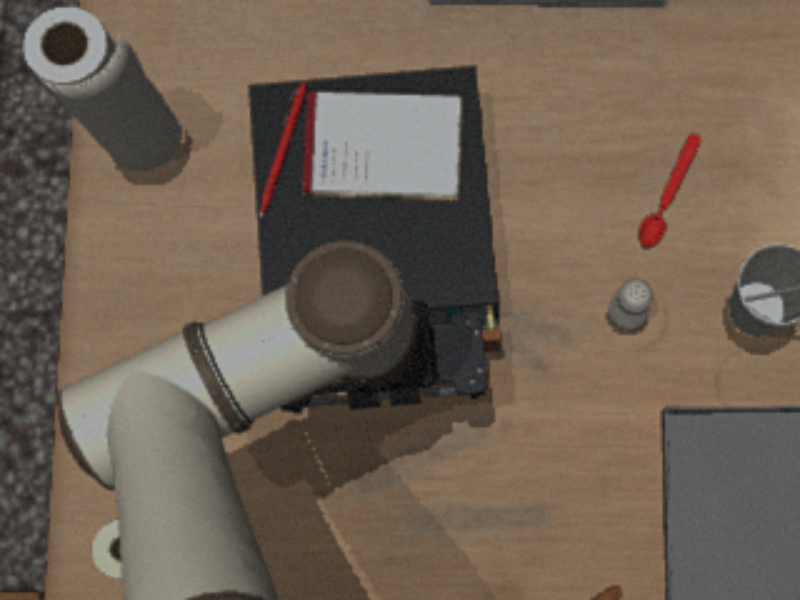

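The panel's right end at (490,338) still stands about 25 mm off the unit's front. I push on slowly.

Request:
{"op": "carry_out", "data": {
  "delta_pos": [
    [0,0.03,0],
    [0,0.06,0],
    [0,0.09,0],
    [0,0.12,0],
    [0,0.15,0]
  ],
  "spin": [0,0,0,0,0],
  "gripper": [0,0,0,0,0]
}}

```text
time_s: 31.02
tcp_pos: [0.6494, 0.1431, 0.0605]
ee_rot: [[-0.092, 0.996, -0.001], [0.996, 0.092, -0.0], [-0.0, -0.001, -1.0]]
wrist_force: [-3.4, -0.0, 1.3]
gripper_width: 0.007
```

Request:
{"op": "carry_out", "data": {
  "delta_pos": [
    [0,0.03,0],
    [0,0.05,0],
    [0,0.07,0],
    [0,0.07,0]
  ],
  "spin": [0,0,0,0],
  "gripper": [0,0,0,0]
}}

```text
time_s: 31.52
tcp_pos: [0.6569, 0.1438, 0.0606]
ee_rot: [[-0.091, 0.996, 0.0], [0.996, 0.091, 0.0], [0.0, 0.0, -1.0]]
wrist_force: [-1.2, -0.0, 0.8]
gripper_width: 0.005
```

```bash
cat > t.py <<'E'
import sys
from h import *
go([.674,.1456,.06],5.2)
i=capture('top');cv2.imwrite(f'pics/{sys.argv[1]}.png',cv2.resize(i[150:250,210:340,::-1],None,fx=6,fy=6,interpolation=cv2.INTER_CUBIC))
E
python3 t.py t4
```

```text
tcp [0.6569 0.1438 0.0606] yaw 5.24 shift [0.002 0.172 0.006] spin 0.001 F [-1.2 -0.   0.8] w 0.005472124973899979 t 31.525
```

View pics/t4.png

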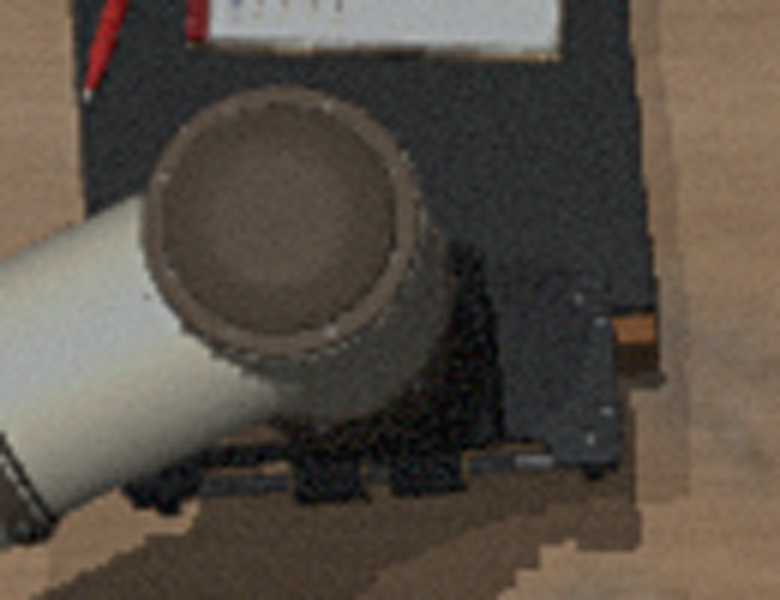

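The panel is nearly against the unit (its right end at (635,330)). The catch was felt at -3.4 N and has eased. I creep on until the force rises at the stop.

Request:
{"op": "carry_out", "data": {
  "delta_pos": [
    [0,0.02,0],
    [0,0.03,0],
    [0,0.03,0]
  ],
  "spin": [0,0,0],
  "gripper": [0,0,0]
}}

```text
time_s: 31.95
tcp_pos: [0.657, 0.1438, 0.0606]
ee_rot: [[-0.091, 0.996, -0.006], [0.996, 0.091, -0.001], [-0.001, -0.006, -1.0]]
wrist_force: [-7.3, 1.2, 5.0]
gripper_width: 0.005
```

Request:
{"op": "carry_out", "data": {
  "delta_pos": [
    [0,0.01,0],
    [0,0.02,0],
    [0,0.02,0]
  ],
  "spin": [0,0,0],
  "gripper": [0,0,0]
}}

```text
time_s: 32.33
tcp_pos: [0.657, 0.1438, 0.0605]
ee_rot: [[-0.091, 0.996, -0.01], [0.996, 0.091, -0.003], [-0.002, -0.01, -1.0]]
wrist_force: [-12.7, 2.3, 8.0]
gripper_width: 0.008
```

It is at a hard stop (12.7 N with no motion, above the catch's 5 N). I back off, rise and check.

Request:
{"op": "carry_out", "data": {
  "delta_pos": [
    [0,-0.05,0],
    [0,-0.2,0],
    [0,-0.6,0],
    [0,-1,-0.2],
    [0,-1,-0.8],
    [0,-1,-0.8]
  ],
  "spin": [0,0,0,0,0,0],
  "gripper": [0,0,0,0,0,0]
}}

```text
time_s: 33.08
tcp_pos: [0.5657, 0.1367, 0.1463]
ee_rot: [[-0.093, 0.996, 0.013], [0.996, 0.093, 0.005], [0.004, 0.013, -1.0]]
wrist_force: [-0.5, -0.2, 0.4]
gripper_width: 0.004
```

Request:
{"op": "carry_out", "data": {
  "delta_pos": [
    [-0.4,-0.4,-0.4],
    [-1,-0.7,-0.8]
  ],
  "spin": [0,0],
  "gripper": [0,0]
}}

```text
time_s: 33.33
tcp_pos: [0.5086, 0.0463, 0.2093]
ee_rot: [[-0.094, 0.996, 0.0], [0.996, 0.094, -0.0], [-0.0, 0.0, -1.0]]
wrist_force: [0.5, -1.0, -0.3]
gripper_width: 0.007
```

Request:
{"op": "carry_out", "data": {
  "delta_pos": [
    [-0.4,0,0],
    [-1,0,0],
    [-1,0,0]
  ],
  "spin": [0,0,0],
  "gripper": [0,0,0]
}}

```text
time_s: 33.7
tcp_pos: [0.5185, -0.0561, 0.2089]
ee_rot: [[-0.086, 0.996, 0.001], [0.996, 0.086, -0.0], [-0.0, 0.001, -1.0]]
wrist_force: [0.6, 0.1, -0.3]
gripper_width: 0.005
```

```bash
python3 t.py t5; python3 -c "
from h import *
i=capture('scene');cv2.imwrite('pics/s5.png',i[:,:,::-1])
for c in('scene','top'):
  for q in ('drawer_front','salt_shaker','tumbler','label_roll'):
    for r in spot_point(c,q)[:1]:print(c,q,r)"
```

```text
tcp [ 0.5185 -0.0561  0.2089] yaw 4.93 shift [1.876 1.721 1.491] spin -0.006 F [ 0.6  0.1 -0.3] w 0.0046937269005803296 t 33.7
scene drawer_front {'centre': [0.6689, 0.1454, 0.0662], 'p': 0.57}
scene salt_shaker {'centre': [0.714, -0.0971, 0.0029], 'p': 0.78}
scene tumbler {'centre': [0.7192, -0.238, -0.0005], 'p': 0.81}
scene label_roll {'centre': [0.4697, 0.3972, -0.0015], 'p': 0.88}
top drawer_front {'centre': [0.6697, 0.1465, 0.0702], 'p': 0.85}
top salt_shaker {'centre': [0.7177, -0.0985, -0.0011], 'p': 0.71}
top tumbler {'centre': [0.7177, -0.2374, -0.0002], 'p': 0.92}
top label_roll {'centre': [0.4679, 0.4042, 0.0059], 'p': 0.64}
```

View pics/t5.png

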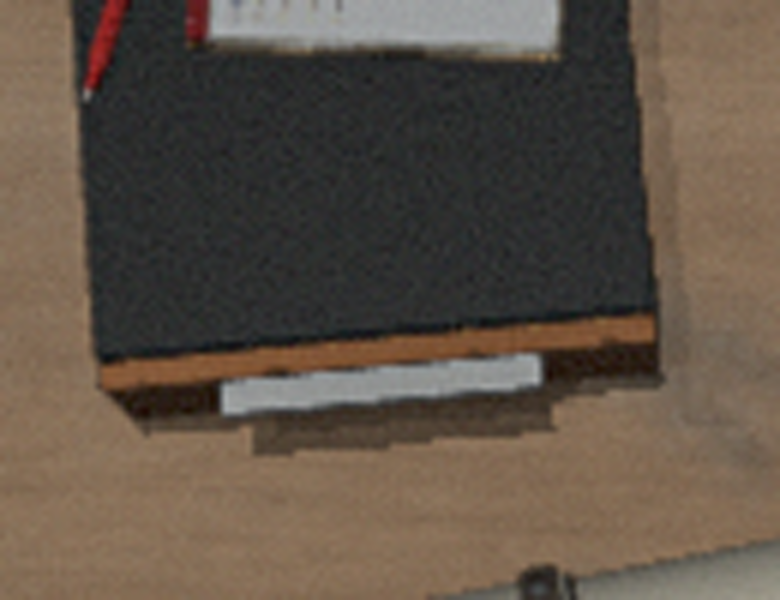

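View pics/s5.png

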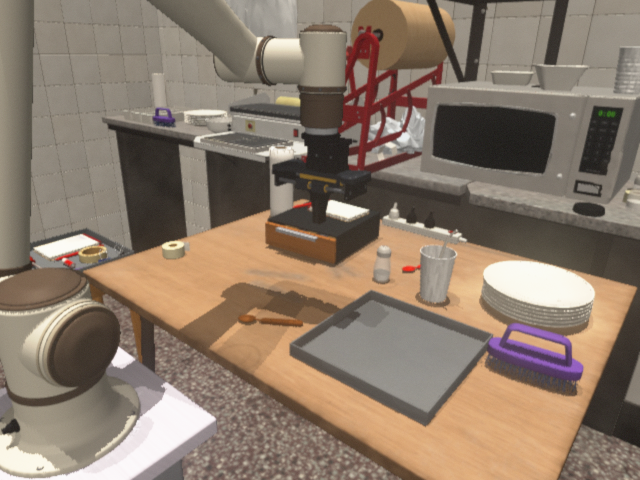

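The drawer front sits flush against the unit all along, from (100,370) to (655,325) in the crop. The bystanders haven't moved and the arm is clear, so I hand in.

```bash
python3 -c "
from station import *
print(finish_job())"
```

```text
the job is handed in; nothing more can be done
None
```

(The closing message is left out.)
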